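Vent a bench pressure vessel, unlatch its clamp arm and hold it raised

TASK

Open the pressure vessel on the bench: first vent it by swinging the vent lever on its lid a full quarter turn, to its stop. Then pull the clamp arm's spring latch out sideways by its upright handle and, keeping hold of it, lift the clamp arm off the ball stud to about 30 degrees above its closed position; finish while still holding the arm up there in the gripper. Do not lift the arm before the vessel is vented, and do not shift the glassware and other loose things on the bench.

Things in the scene. Friction and masses are not known exactly. Their poses are not given: they have to be found in the camera images.
- vessel: Pressure vessel fixed to the bench: upright stainless pot 150 mm across, lid top at z = 135 mm. Origin: centre of its underside, on the bench; z up. Its x axis runs level from the clamp arm's hinge (x = -85 mm) to the ball stud (x = +85 mm, y = 0; 36 mm ball with flat underside, centre z = 168 mm). A brass gauge (48 mm across, top z = 173 mm) stands on the lid at x = -25, y = -50 mm.
- hinge_point (a point): Point on the clamp arm's hinge line, which is level and parallel to the vessel's y axis: at x = -85, y = 0, z = 172 mm of the vessel. Fixed to the vessel.
- clamp_arm (a joint): Clamp arm, a steel bar 24 mm wide over the lid, from hinge to ball stud, all below z = 196 mm when closed. Rad: 0 = down on the ball, grows as the free end (at the ball) is lifted, stop 1.1; 30 degrees is 0.52. Swings freely and falls back if let go. Lifting it at the latch handle takes 2 to 5 N. While the latch is in, its bolt under the ball holds the arm down.
- coupler (a point): Centre of the flat top of the coupler, the box-shaped hood (52 x 48 mm, 38 mm tall) at the free end of the clamp arm that covers the ball; 170 mm from the hinge line. Moves with the arm.
- latch (a joint): Spring latch on the coupler, in m: 0 = in (bolt under the ball), grows as it is pulled out sideways along the vessel's -y; stop at 0.018. Clear of the ball from 0.012: keep it out beyond that while starting to lift. The spring pushes back with about 4 N at 0 and 10.5 N at the stop. It travels with the arm.
- latch_grip (a point): Middle of the free upper part of the latch handle: an upright steel plate, 10 mm thick along the vessel's y and 26 mm wide along x, beside the coupler. Its top is 19 mm above this point. Closed: at x = +85, y = -60, z = 224 mm of the vessel; the hood's side is at y = -24 mm and its top 29 mm below this point, so fingers pass above it. Moves and tilts with the arm.
- vent (a joint): Vent lever on the lid, turning about a vertical axis at x = -20, y = +55 mm of the vessel. Rad, counter-clockwise from above: 0 = closed, lever along the vessel's +x; 1.57 = open, at its stop, lever along +y (away from the clamp arm). Starts between 0 and 0.35. Needs about 1 N at the knob and stays where left.
- vent_knob (a point): Upright round knob (14 mm across, 34 mm tall) on the end of the vent lever, 55 mm from the lever's axis. The point is on the knob's axis, 12 mm below its top and 218 mm above the bench.
- beaker_rim (a point): Bystander: centre of the mouth of a small glass beaker (60 mm across, 75 mm tall) beside the vessel on its latch side.
- amber: Bystander: amber glass jar with a black cap, 52 mm across, 110 mm tall, beside the vessel on its vent side; origin at the underside.
- serum: Bystander: small clear glass bottle, 44 mm across, 100 mm tall; origin at the underside.
- tape: Bystander: orange roll of tape lying flat, 96 mm across, 24 mm high; origin at the underside.
- spanner: Bystander: steel spanner 180 mm long lying on the bench; origin at mid-length, underside.
- timer: Bystander: white bench timer 60 x 70 x 22 mm; origin at the underside.
- rack: Bystander: orange block rack with test tubes, 70 x 160 mm, 92 mm tall with tubes; origin at the underside.
Not all that is in view belongs to the job. What is shaped like the part that bears beaker_rim but red or yellow is not meant.

How it is judged:
By the outcome, as a careful person would: the job done as asked, in the order asked, and still so for the second after the job is handed in, while the arm keeps its last pose, push and grip.
It also fails if it takes over 42 s, if anything falls off the work surface, if the arm or the gripper's body presses on something with over 40 N, if the wrist force passes 120 N, or if a joint passes its speed limit or range.

ROBOT

A 6-joint arm with a two-finger parallel gripper is mounted at the origin on the work surface. World frame = base frame: x ahead of the robot, y to its left, z up, the work surface at z = 0. Lengths are in mm, angles in rad, forces in N, time in s.
With the tool pointing down it reaches from about 350 to 775 mm from the base axis. Payload 7.3 kg.
Tool frame: the origin (TCP) lies midway between the tips of the shut fingers; the grasp point (between the pads) lies 19 mm behind it (bot.tcp_to_grasp is the distance from the TCP to the grasp point, in mm); z points along the fingers, y is the line along which they close (so a half turn about z gives the same grasp; the last joint's range is limited). The gripper opens to 92 mm and grips with 3 to 60 N. Pads are 19 mm wide; open, the fingers measure 130 mm over their backs; the gripper's body (75 mm by 190 mm) begins 47 mm behind the grasp point.
Start: joints at [1.082, 0.342, 1.524, -0, 1.275, -0.146], TCP at [176.452, 494.479, 226.741] pointing down, gripper open.
Joint ranges: [-2.53, 2.53], [-0.77, 2.02], [0.04, 2.7], [-1, 4.14], [0.28, 2.66], [-3.11, 3.11]. Speed limits (rad/s): [2.57, 2.57, 3.14, 3.14, 3.14, 3.14].

INTERFACE

Orientations are given as [roll, pitch, yaw] about the fixed x, y, z axes, in that order (R = Rz(yaw) Ry(pitch) Rx(roll)).
In Python, from plant import bot, viewer gives the robot as it stands. The module is installed in compiled form; this text tells all that it offers.
- The arm moves only by the shell command python3 -m handwheel 'ROWS'. ROWS is text: rows parted by semicolons, each of 7 numbers parted by spaces: the shift along the tool's x, y, z scaled (see below), then the turn, a rotation vector about the tool's x, y, z scaled (see below), then the opening, from -1 (shut) to 1 (fully open), so that 0 is half open. In form: tx ty tz rx ry rz gripper; .... A call has 1 to 8 rows; each row is the pose to reach, as a shift and turn from the pose commanded when the call began, along the tool's axes at that moment, turning the shorter way round; what a row does not reach only later rows make up. The controller multiplies each number of a shift by 10 cm and each number of a turn by pi rad. A row lasts 1/12 s, in which the tool goes at most 41.7 mm and 7.16 degrees, less where a joint would pass 70% of its speed; a pose out of reach is approached as far as the arm can. A call with a number of a shift or a turn outside -1 to 1 is refused whole. A call with a gripper value outside its range is refused whole. The fingers move at their own pace and stop on an object; the grip force is fixed at half the most. Time passes only in rows, so rows that repeat a pose let the fingers close. It gives the time, the measured TCP pose, the force, the opening and the grip force at its end, in the units of the state.
- bot.get_obs(): the state, without advancing time (a new reading comes with each control period).
- viewer.capture(name): name is "side" or "top"; returns a dict with "frame" (400x640x3 uint8, red, green, blue), "fov_y" (degrees; the focal length in pixels is half the picture's height over the tangent of half this angle, whatever the lens; pixels are square), "cx", "cy" (the principal point, pixels), "dist_coeffs" ([k1, k2, p1, p2, k3] as OpenCV has them; the pictures are not rectified), "T" (4x4, takes a point from camera to world coordinates). Camera axes: x right, y down, z forward; pixel columns grow to the right and rows downward; lengths in mm; the calibration is good to about 2 mm. A picture is of the moment at which its call begins. There is no depth.
- bot.close_job(): hands the job in; it is judged then, once.
Trained networks look in a picture, given as the dict that the camera call returned (one of the last four; its "shot" number tells which), for a name from the list of things; names that differ only in an ending like _2 or _b are one class to them, and where a whole thing is asked for, a point or a joint stands for the part that bears it (a point fixed in the world has none). Each returns a list of dicts, best first, with "score" (0 to 1); they miss things now and then, are a little off and sometimes report something else, mostly with a low value. They report only what shows in the picture. A call takes as long as a camera call. They do not tell look-alikes from the thing itself.
- viewer.recognise(target, picture): "centre" ([column, row] in pixels, amid what is visible of it).
- viewer.cut_out(target, picture): "pixels" (400x640 bool, what is visible of it) and "centre" ([column, row] in pixels, amid what is visible of it).
The state is a dict: "time": time; "joint_positions": joint angles; "dq": joint speeds; "tau": joint torques, N m; "tool_pos": TCP position; "tcp_rot": TCP orientation; "contact_force": force on the tool from outside, world axes, zero at the start; "moment": the same for the moment, N m; "grip_width": finger opening in mm; "finger_force": force on a finger pad.
Only numpy, scipy, OpenCV 4.12 (cv2) and the standard library are available. Lean on these libraries where they do the work, as an engineer would, in place of code of your own. Each camera call takes 0.05 s, during which the arm holds its last target. There are 200 camera calls.

## Working session

There is one attempt and no reset: what is moved stays moved. The work goes in short steps, Python scripts to look and compute and a shell command to move; the robot and the scene stay as the last step left them, time stands still between calls to the robot, and variables do not carry over. Pictures are saved under pics/ and viewed, at most 10 in all, crops included, and the job is handed in when it is done.

```bash
mkdir -p pics; python3 - <<'E'
from plant import bot, viewer
import cv2, numpy as np
for n in ["side","top"]:
    p=viewer.capture(n); cv2.imwrite(f"pics/{n}0.png",p["frame"][:,:,::-1])
    print(n,p["fov_y"],p["cx"],p["cy"],p["dist_coeffs"],np.round(p["T"],3).tolist())
    for t in ["coupler","latch_grip","vent_knob","vessel","beaker_rim","amber","serum","hinge_point","rack","tape","timer","spanner"]:
        print(t,[(np.round(d["centre"]).tolist(),round(d["score"],2)) for d in viewer.recognise(t,p)[:3]])
o=bot.get_obs(); print(o)
E
```

```text
side 56.39558453724377 317.2096653947805 198.25419021340593 [-0.0621201  0.         0.         0.         0.       ] [[0.893, -0.338, 0.298, 167.835], [-0.451, -0.653, 0.608, -710.389], [-0.011, -0.677, -0.736, 973.155], [0.0, 0.0, 0.0, 1.0]]
coupler []
latch_grip [([360.0, 166.0], 0.48), ([339.0, 165.0], 0.33)]
vent_knob [([322.0, 151.0], 0.71)]
vessel [([325.0, 185.0], 0.72)]
beaker_rim [([316.0, 242.0], 0.72), ([378.0, 218.0], 0.67), ([350.0, 226.0], 0.65)]
amber [([303.0, 159.0], 0.38)]
serum [([241.0, 148.0], 0.65)]
hinge_point [([326.0, 185.0], 0.61)]
rack [([292.0, 148.0], 0.74)]
tape [([364.0, 333.0], 0.8)]
timer [([401.0, 317.0], 0.78)]
spanner [([219.0, 177.0], 0.45)]
top 48.292489669167246 317.2836379248302 194.33404410088636 [0.00023369 0.         0.         0.         0.        ] [[-0.01, -0.997, 0.072, 394.557], [-1.0, 0.009, -0.012, 0.586], [0.012, -0.072, -0.997, 1473.778], [0.0, 0.0, 0.0, 1.0]]
coupler [([293.0, 149.0], 0.67), ([439.0, 176.0], 0.19)]
latch_grip [([312.0, 140.0], 0.64)]
vent_knob [([272.0, 167.0], 0.68)]
vessel [([295.0, 167.0], 0.71)]
beaker_rim [([3
[... 371 characters left out ...]
, 261.0], 0.56)]
{'time': 1.3, 'joint_positions': array([ 1.08198334e+00,  3.42003310e-01,  1.52410605e+00,  4.40430984e-06,
        1.27544251e+00, -1.46007323e-01]), 'dq': array([-0.00041381, -0.00105887, -0.00230919, -0.00090808, -0.00130359,
       -0.00132855]), 'tau': array([ 5.87967370e-04, -4.31131339e+01, -2.44479954e+01,  7.17145647e-02,
        4.83874488e-02, -2.92890320e-05]), 'tool_pos': array([176.45146351, 494.46230853, 226.73667336]), 'tcp_rot': array([3.14155168e+00, 1.76590252e-06, 2.79878571e+00]), 'contact_force': array([ 0.65611364, -0.44303355, -0.04350657]), 'moment': array([ 0.02164962,  0.03386619, -0.01864754]), 'finger_force': 0.0, 'grip_width': 91.14091085629413}
```

```bash
python3 - <<'E'
import cv2
a=cv2.imread("pics/top0.png")[90:240,160:460]; cv2.imwrite("pics/topc.png",cv2.resize(a,(800,400),interpolation=cv2.INTER_CUBIC))
a=cv2.imread("pics/side0.png")[100:280,220:460]; cv2.imwrite("pics/sidec.png",cv2.resize(a,(800,600),interpolation=cv2.INTER_CUBIC))
E
```

```text
(no output)
```

View pics/topc.png

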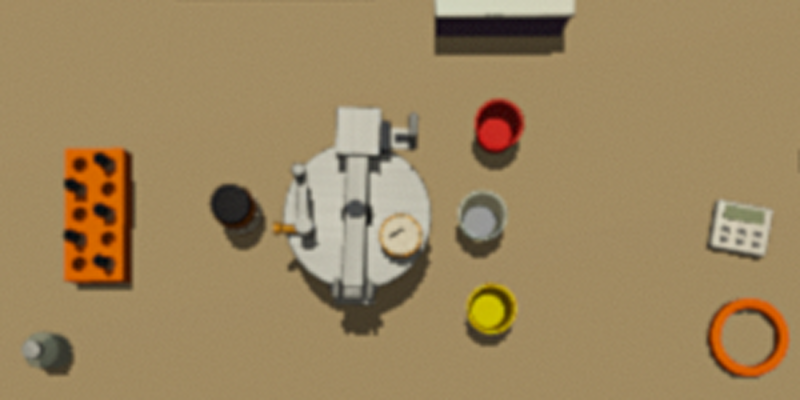

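View pics/sidec.png

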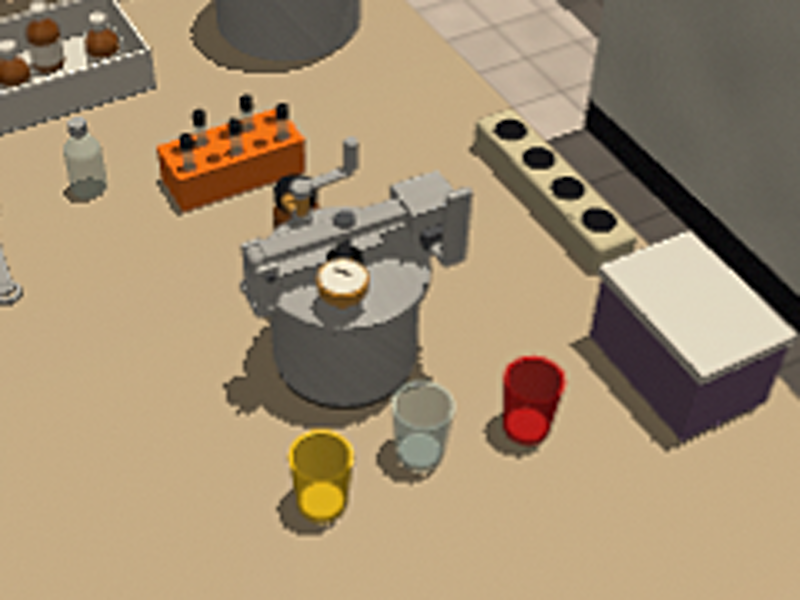

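```bash
cat > h.py <<'E'
import cv2, numpy as np
from scipy.optimize import least_squares
def proj(p,P):
    T=np.array(p["T"]); f=200/np.tan(np.radians(p["fov_y"])/2)
    K=np.array([[f,0,p["cx"]],[0,f,p["cy"]],[0,0,1.]])
    Ti=np.linalg.inv(T)
    return cv2.projectPoints(np.atleast_2d(np.float64(P)),cv2.Rodrigues(Ti[:3,:3])[0],Ti[:3,3],K,np.array(p["dist_coeffs"],float))[0][:,0]
def w(s,P):
    c,n=np.cos(s[2]),np.sin(s[2]); P=np.atleast_2d(P)
    return np.c_[s[0]+c*P[:,0]-n*P[:,1],s[1]+n*P[:,0]+c*P[:,1],P[:,2]]
def pts(s,z=218):
    return dict(hood=[85,0,195],handle=[85,-60,243],gauge=[-25,-50,173],knob=[-20+55*np.cos(s[3]),55+55*np.sin(s[3]),z+10])
E
python3 - <<'E'
from h import *
from plant import bot,viewer
pt,ps=viewer.capture("top"),viewer.capture("side")
A=lambda x,y:(160+x/2.667,90+y/2.667); B=lambda x,y:(220+x/3.333,100+y/3.333)
obs=[(pt,"hood",A(359,131)),(pt,"handle",A(415,131)),(pt,"gauge",A(401,234)),(pt,"knob",A(299,170)),
(ps,"hood",B(420,190)),(ps,"handle",B(458,193)),(ps,"gauge",B(343,275)),(ps,"knob",B(350,144))]
def r(s):
    return np.concatenate([(proj(p,w(s,pts(s)[n]))[0]-uv) for p,n,uv in obs])
R=least_squares(r,[480,40,0,.1],x_scale=[100,100,1,1],loss="soft_l1"); s=R.x
print(s,np.round(R.fun.reshape(-1,2),1).tolist())
np.save("s.npy",s)
for n,P in pts(s).items(): print(n,w(s,P).round(1))
# bystanders
def ray(p,uv,z):
    f=lambda q: proj(p,[q[0],q[1],z])[0]-uv
    return least_squares(f,[450,0],x_scale=100).x
print("beakers",[ray(pt,A(*a),75).round() .tolist()for a in[(483,217),(499,125),(492,309)]],"amber",ray(pt,A(232,205),110),"gray box",ray(pt,A(505,10),90), "sidecheck",proj(ps,[*ray(pt,A(483,217),75),75]))
o=bot.get_obs();print(o["time"])
E
```

```text
[ 5.61882675e+02  5.21473106e+01 -4.61600596e-02  7.84607554e-02] [[0.3, 0.2], [0.1, -2.3], [0.4, 0.8], [0.5, 0.1], [1.0, -0.1], [-0.3, -1.1], [-0.9, -0.2], [-0.3, -1.1]]
hood [[646.8  48.2 195. ]]
handle [[644.  -11.7 243. ]]
gauge [[534.6   3.4 173. ]]
knob [[599.4 109.8 228. ]]
beakers [[567.0, -93.0], [677.0, -113.0], [458.0, -102.0]] amber [579.03082006 199.01040458] gray box [ 812.13002959 -120.94132219] sidecheck [[345.4986864  220.73064887]]
1.4
```

```bash
R='-1 -.42 -.4 0 0 -.0943 0'; python3 -m handwheel '-1 -.42 -.4 0 0 -.0943 0; -1 -.42 -.4 0 0 -.0943 0; -1 -.42 -.4 0 0 -.0943 0; -1 -.42 -.4 0 0 -.0943 0'
python3 -m handwheel '-1 -.82 0 0 0 0 0; -1 -.82 0 0 0 0 0; -1 -.82 0 0 0 0 0; -1 -.82 0 0 0 0 0'
```

```text
time: 1.73
tool_pos: [261.0, 418.9, 269.3]
tcp_rot: [3.14, 0.005, 3.095]
contact_force: [0.6, 0.6, 0.2]
grip_width: 69.4
finger_force: 0.0
time: 2.07
tool_pos: [356.6, 331.1, 266.7]
tcp_rot: [-3.14, 0.002, 3.09]
contact_force: [0.6, 0.5, -0.2]
grip_width: 46.9
finger_force: 0.0
```

```bash
python3 -m handwheel '-1 -.84 0 0 0 0 0; -1 -.84 0 0 0 0 0; -1 -.84 0 0 0 0 0; -1 -.84 0 0 0 0 0'
python3 -m handwheel '-1 -.84 0 0 0 0 0; -1 -.84 0 0 0 0 0; -1 -.84 0 0 0 0 0; -1 -.84 0 0 0 0 0;-1 -.84 0 0 0 0 0'
python3 - <<'E'
from h import *
from plant import bot,viewer
p=viewer.capture("side"); s=np.load("s.npy")
im=p["frame"][:,:,::-1].copy()
im=cv2.resize(im[90:240,240:440],(800,600),interpolation=cv2.INTER_CUBIC)
k=w(s,pts(s)["knob"])[0]
for q in [k,k-[0,0,34],bot.get_obs()["tool_pos"]]:
    u=(proj(p,q)[0]-[240,90])*4; cv2.drawMarker(im,tuple(int(x) for x in u),(0,255,255),0,14,1)
cv2.imwrite("pics/s1.png",im)
E
```

```text
time: 2.4
tool_pos: [452.4, 242.5, 266.4]
tcp_rot: [-3.14, 0.002, 3.09]
contact_force: [-0.3, 0.3, 0.8]
grip_width: 46.0
finger_force: 0.0
time: 2.82
tool_pos: [545.6, 156.3, 265.8]
tcp_rot: [-3.142, -0.001, 3.091]
contact_force: [-0.0, -0.3, 0.1]
grip_width: 46.1
finger_force: 0.0
```

View pics/s1.png

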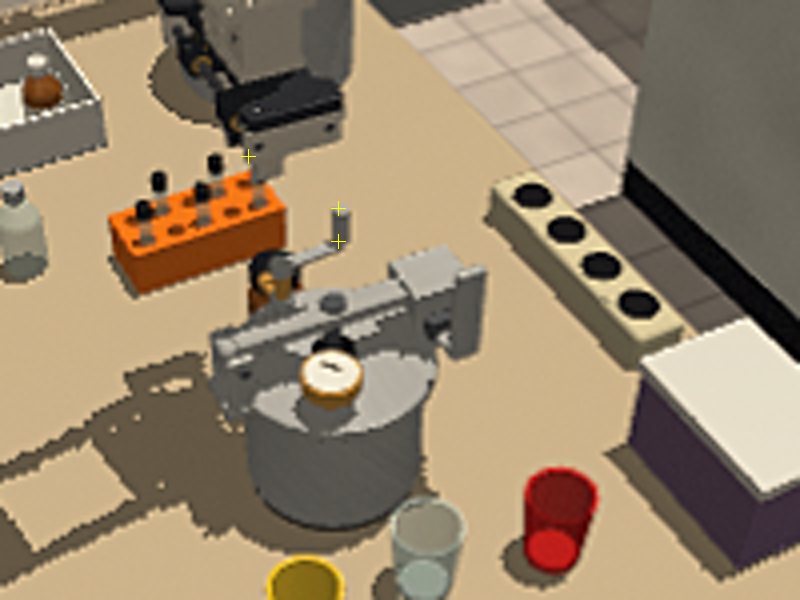

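```bash
python3 -m handwheel '-.57 -.44 0 0 0 0 0; -.57 -.44 0 0 0 0 0; -.57 -.44 .05 0 0 0 0; -.57 -.44 .4 0 0 0 0; -.57 -.44 .6 0 0 0 0; -.57 -.44 .6 0 0 0 0'
python3 - <<'E'
from h import *
from plant import bot,viewer
s=np.load("s.npy");k=w(s,pts(s)["knob"])[0]
print(bot.get_obs()["tool_pos"])
o=[]
for n in ["side","top"]:
    p=viewer.capture(n); u=proj(p,k)[0]
    im=p["frame"][:,:,::-1]; a,b=int(u[0])-40,int(u[1])-50
    im=cv2.resize(im[b:b+100,a:a+80],(400,500),interpolation=cv2.INTER_CUBIC)
    for q in [k,bot.get_obs()["tool_pos"]]:
        cv2.drawMarker(im,tuple(int(x) for x in (proj(p,q)[0]-[a,b])*5),(0,255,255),0,14,1)
    o.append(im)
cv2.imwrite("pics/s2.png",np.hstack(o))
E
```

```text
time: 3.37
tool_pos: [595.8, 112.9, 202.2]
tcp_rot: [-3.141, -0.009, 3.096]
contact_force: [-0.5, 0.2, -1.2]
grip_width: 46.1
finger_force: 0.0
[595.76793353 112.85188238 202.1691463 ]
```

View pics/s2.png

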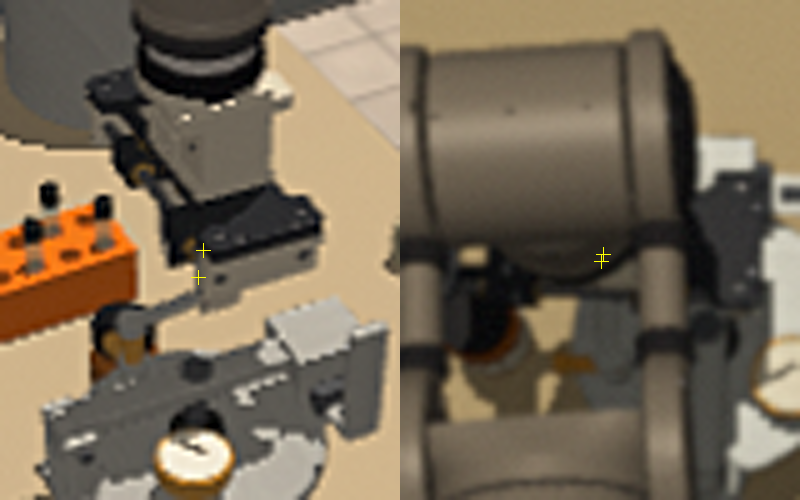

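```bash
python3 -m handwheel '-.04 .0 0 0 0 0 0; -.04 -.02 0 0 0 0 -1;-.04 -.02 0 0 0 0 -1;-.04 -.02 0 0 0 0 -1;-.04 -.02 0 0 0 0 -1;-.04 -.02 0 0 0 0 -1;-.04 -.02 0 0 0 0 -1;-.04 -.02 0 0 0 0 -1'
```

```text
time: 4.13
tool_pos: [603.6, 109.0, 207.0]
tcp_rot: [3.141, 0.001, 3.095]
contact_force: [0.7, 1.4, 1.1]
grip_width: 13.0
finger_force: 30.0
```

```bash
python3 -m handwheel '.024 .127 0 0 0 0 -1;.08 .251 0 0 0 0 -1;.166 .359 0 0 0 0 -1;.275 .441 0 0 0 0 -1;.402 .494 0 0 0 0 -1;.51 .513 0 0 0 0 -1;.59 .512 0 0 0 0 -1;.59 .512 0 0 0 0 -1'
python3 -m handwheel '0 0 0 0 0 0 -1;0 0 0 0 0 0 -1'
python3 - <<'E'
from h import *
from plant import bot,viewer
print(bot.get_obs()["contact_force"])
s=np.load("s.npy");s[3]=1.57;k=w(s,pts(s)["knob"])[0]
print(k)
p=viewer.capture("side"); u=proj(p,k)[0]
im=p["frame"][:,:,::-1]; a,b=int(u[0])-50,int(u[1])-40
im=cv2.resize(im[b:b+80,a:a+100],(800,600),interpolation=cv2.INTER_CUBIC)
cv2.imwrite("pics/s3.png",im)
E
```

```text
time: 4.8
tool_pos: [546.2, 164.3, 207.5]
tcp_rot: [3.139, 0.002, 3.096]
contact_force: [0.3, 6.0, 2.3]
grip_width: 13.5
finger_force: 30.0
time: 4.97
tool_pos: [546.7, 164.2, 207.4]
tcp_rot: [3.139, 0.001, 3.096]
contact_force: [-0.7, 5.4, 3.1]
grip_width: 13.4
finger_force: 30.0
[-0.74930615  5.38982445  3.12432606]
[547.02353247 162.95097509 228.        ]
```

View pics/s3.png

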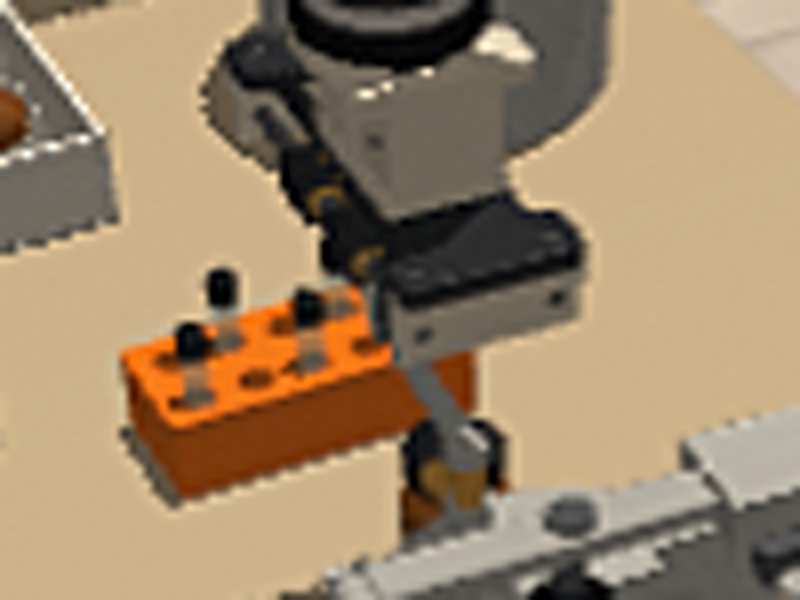

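```bash
python3 -m handwheel '.03 -.03 0 0 0 0 -1;.06 -.03 0 0 0 0 -1;.06 -.03 0 0 0 0 -1'; python3 -m handwheel '.03 -.0 0 0 0 0 -1;.06 -.0 0 0 0 0 -1;.06 0 0 0 0 0 -1'
```

```text
time: 5.27
tool_pos: [544.2, 164.1, 207.8]
tcp_rot: [3.133, 0.01, 3.096]
contact_force: [13.7, 16.6, -3.5]
grip_width: 13.0
finger_force: 30.0
time: 5.52
tool_pos: [543.4, 164.1, 208.1]
tcp_rot: [3.132, 0.021, 3.095]
contact_force: [32.2, 16.6, -14.5]
grip_width: 12.9
finger_force: 30.0
```

```bash
python3 -m handwheel '0 0 0 0 0 0 -.3;0 0 0 0 0 0 -.3;0 0 0 0 0 0 -.3;0 0 0 0 0 0 -.3;0 0 -.4 0 0 0 -.3;0 0 -.7 0 0 0 -.3;0 0 -.7 0 0 0 0;0 0 -.7 0 0 0 0'
python3 - <<'E'
from h import *
from plant import bot,viewer
s=np.load("s.npy");s[3]=1.57;k=w(s,pts(s)["knob"])[0]
p=viewer.capture("side"); u=proj(p,k)[0]
im=p["frame"][:,:,::-1]; a,b=int(u[0])-50,int(u[1])-20
im=cv2.resize(im[b:b+75,a:a+100],(800,600),interpolation=cv2.INTER_CUBIC)
for q in [k,k-[0,0,34],w(s,[85,-60,243])[0],w(s,[85,0,195])[0]]:
    cv2.drawMarker(im,tuple(int(x) for x in (proj(p,q)[0]-[a,b])*8),(0,255,255),0,14,1)
cv2.imwrite("pics/s4.png",im)
E
```

```text
time: 6.18
tool_pos: [535.2, 160.1, 278.5]
tcp_rot: [3.141, 0.004, 3.095]
contact_force: [-1.0, 0.7, 0.0]
grip_width: 41.5
finger_force: 0.0
```

View pics/s4.png

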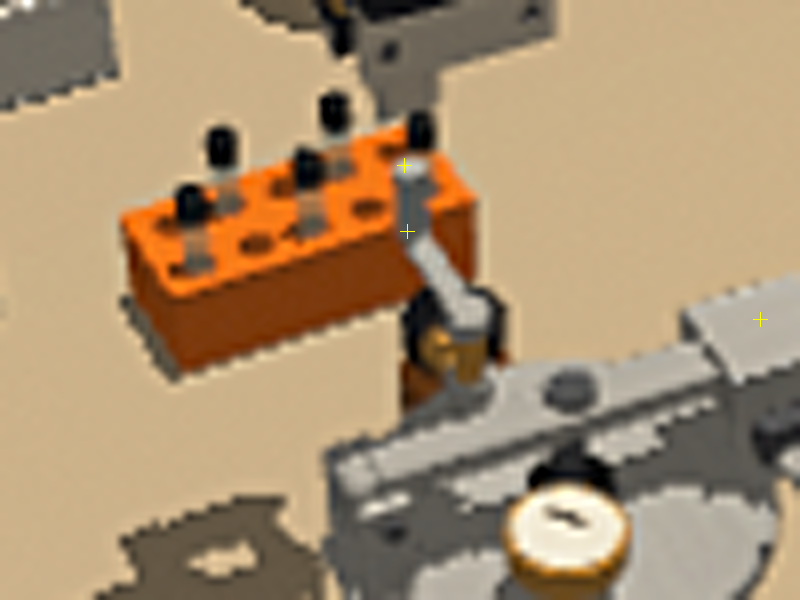

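```bash
python3 -m handwheel '-.585 -.83 0 0 0 0 0;-.585 -.83 0 0 0 0 0;-.585 -.83 0 0 0 0 0;-.585 -.83 0 0 0 0 0'; python3 -m handwheel '-.585 -.83 0 0 0 0 0;-.585 -.83 0 0 0 0 0;-.585 -.83 0 0 0 0 0;-.585 -.83 0 0 0 0 0;-.585 -.83 0 0 0 0 0'
python3 - <<'E'
from h import *
from plant import bot,viewer
s=np.load("s.npy");k=w(s,[85,-60,243])[0]; t=bot.get_obs()["tool_pos"]; print(t)
p=viewer.capture("side"); u=proj(p,k)[0]
im=p["frame"][:,:,::-1]; a,b=int(u[0])-50,int(u[1])-40
im=cv2.resize(im[b:b+75,a:a+100],(800,600),interpolation=cv2.INTER_CUBIC)
for q in [k,k-[0,0,38],t]:
    cv2.drawMarker(im,tuple(int(x) for x in (proj(p,q)[0]-[a,b])*8),(0,255,255),0,14,1)
cv2.imwrite("pics/s5.png",im)
E
```

```text
time: 6.57
tool_pos: [590.1, 70.8, 274.2]
tcp_rot: [-3.14, -0.003, 3.091]
contact_force: [0.2, -0.2, 0.5]
grip_width: 46.0
finger_force: 0.0
time: 6.98
tool_pos: [643.1, -11.1, 274.8]
tcp_rot: [3.141, -0.004, 3.094]
contact_force: [0.7, 0.6, -0.4]
grip_width: 45.5
finger_force: 0.0
[643.1357494  -11.06176446 274.78554341]
```

View pics/s5.png

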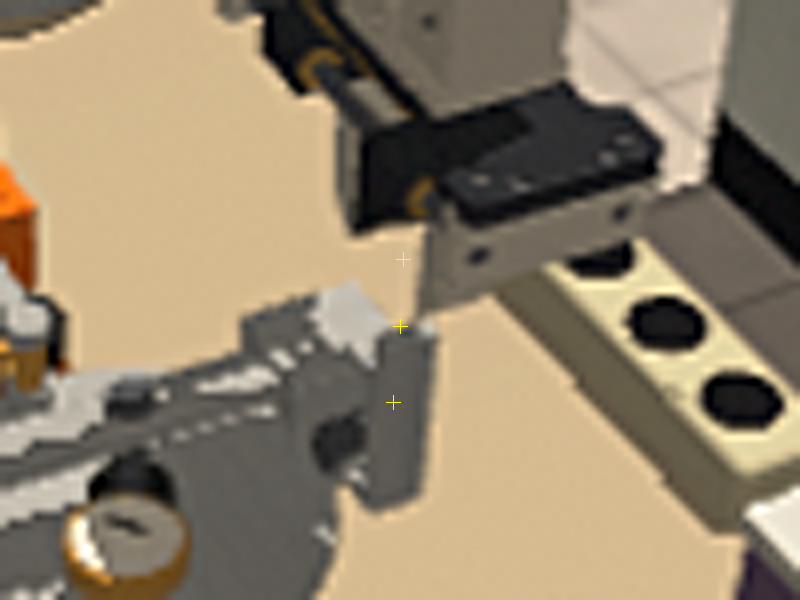

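```bash
python3 -m handwheel '-.015 -.01 .3 0 0 0 0;-.015 -.01 .55 0 0 0 0;-.015 -.01 .68 0 0 0 0;-.015 -.01 .68 0 0 0 0;-.015 -.01 .68 0 0 0 0'; python3 -m handwheel '0 0 0 0 0 0 -1;0 0 0 0 0 0 -1;0 0 0 0 0 0 -1;0 0 0 0 0 0 -1;0 0 0 0 0 0 -1;0 0 0 0 0 0 -1;0 0 0 0 0 0 -1'
```

```text
time: 7.45
tool_pos: [644.5, -10.4, 208.6]
tcp_rot: [3.141, -0.002, 3.097]
contact_force: [0.7, 0.6, -0.3]
grip_width: 46.0
finger_force: 0.0
time: 8.03
tool_pos: [645.4, -11.1, 209.1]
tcp_rot: [3.14, 0.001, 3.096]
contact_force: [0.6, 3.9, 1.4]
grip_width: 9.8
finger_force: 30.0
```

```bash
python3 -m handwheel '0 -.06 0 0 0 0 -1;0 -.12 0 0 0 0 -1;0 -.17 0 0 0 0 -1;0 -.19 0 0 0 0 -1;0 -.19 0 0 0 0 -1;0 -.19 0 0 0 0 -1'
```

```text
time: 8.53
tool_pos: [644.7, -28.2, 208.9]
tcp_rot: [3.137, 0.001, 3.097]
contact_force: [0.6, 10.8, 1.7]
grip_width: 9.6
finger_force: 30.0
```

```bash
python3 -c "
from plant import bot;print(bot.get_obs()['joint_positions'].round(2))"; python3 -m handwheel '.016 0 -.068 0 -.0127 0 -1;.051 0 -.184 0 -.035 0 -1;.094 0 -.298 0 -.0573 0 -1;.094 0 -.298 0 -.0573 0 -1'; python3 -c "
from plant import bot;print(bot.get_obs()['joint_positions'].round(2))"
```

```text
[-0.16  0.58  1.19  0.    1.37 -1.69]
time: 8.87
tool_pos: [634.4, -27.7, 240.6]
tcp_rot: [3.138, 0.186, 3.096]
contact_force: [4.9, 11.1, -4.5]
grip_width: 10.0
finger_force: 30.0
[-0.18  0.43  1.36  0.03  1.16 -1.71]
```

```bash
python3 -m handwheel '.03 0 -.118 0 -.0223 0 -1;.068 0 -.234 0 -.0446 0 -1;.115 0 -.346 0 -.0668 0 -1;.168 0 -.455 0 -.0891 0 -1;.23 0 -.56 0 -.1114 0 -1;.23 0 -.56 0 -.1114 0 -1;.23 0 -.56 0 -.1114 0 -1;.23 0 -.56 0 -.1114 0 -1'; python3 - <<'E'
from h import *
from plant import bot,viewer
s=np.load("s.npy"); t=bot.get_obs()["tool_pos"]; h=w(s,[-85,0,172])[0]
d=t-h; x=d[0]*np.cos(s[2])+d[1]*np.sin(s[2]); print("theta",np.arctan2(d[2],x)-np.arctan2(37,170), np.hypot(x,d[2]))
p=viewer.capture("side"); u=proj(p,t)[0]
im=p["frame"][:,:,::-1]; a,b=int(u[0])-80,int(u[1])-60
cv2.imwrite("pics/s6.png",cv2.resize(im[b:b+120,a:a+160],(800,600),interpolation=cv2.INTER_CUBIC))
E
```

```text
time: 9.53
tool_pos: [602.1, -26.5, 289.8]
tcp_rot: [3.137, 0.531, 3.095]
contact_force: [3.7, 13.7, -1.4]
grip_width: 9.7
finger_force: 30.0
theta 0.5264277081144042 174.59386998733126
```

View pics/s6.png

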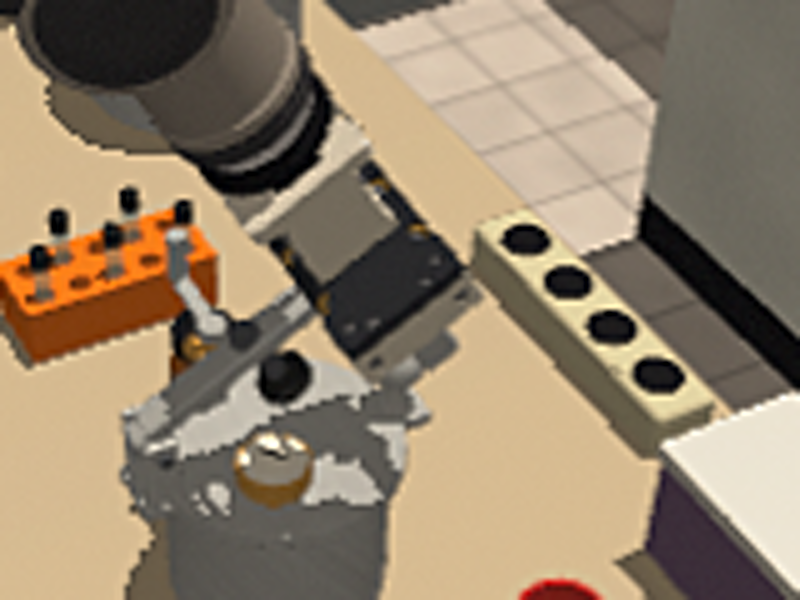

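The side view shows the clamp arm raised, from its hinge at (140,430) to the gripper at (410,330). The vent lever's knob is at (175,240), still swung open. I'll let it settle briefly, then hand in.

```bash
python3 -m handwheel '0 0 0 0 0 0 -1;0 0 0 0 0 0 -1;0 0 0 0 0 0 -1;0 0 0 0 0 0 -1'; python3 -c "
from plant import bot;print(bot.close_job())"
```

```text
time: 9.92
tool_pos: [602.5, -26.5, 289.5]
tcp_rot: [3.137, 0.53, 3.095]
contact_force: [3.5, 12.9, -0.3]
grip_width: 9.6
finger_force: 30.0
the job is handed in; nothing more can be done
None
```

The job is handed in: I swung the vent lever to its stop, then pulled the latch out about 17 mm and lifted the clamp arm to about 0.53 rad (30°), where the gripper still holds it; total time was about 10 s, and no verdict came back.

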